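Find the loose bearing-cap bolt and hold its cap open

ROBOT

A 6-joint arm with a two-finger parallel gripper is mounted at the origin on the work surface. World frame = base frame: x ahead of the robot, y to its left, z up, the work surface at z = 0. Lengths are in m, angles in degrees, forces in N, time in s.
With the tool pointing down it reaches from about 0.425 to 1.125 m from the base axis. Payload 14.9 kg.
Tool frame: the origin (TCP) lies at the very end of the fingers, on their centre line; the grasp point (between the pads) lies 19 mm behind it; x points along the fingers, y is the direction in which the jaws open and shut, and the axes are right-handed (so a half turn about x gives the same grasp; the last joint's range is limited). The gripper opens to 91 mm and grips with 3 to 60 N. Pads are 32 mm wide; open, the fingers measure 118 mm over their backs; the gripper's body (76 mm by 178 mm) begins 60 mm behind the grasp point.
Start: joints at [74.697, 21.709, 99.362, -0, 58.929, -1.908], TCP at [0.162, 0.681, 0.214] pointing down, gripper open.
Joint ranges: [-158.91, 158.91], [-42.39, 125.64], [0.06, 152.35], [-60.88, 240.88], [17.5, 164.5], [-176.32, 176.32]. Speed limits (degrees/s): [108.29, 108.29, 136.94, 180, 180, 180].

INTERFACE

Orientations are given as a 3x3 rotation matrix whose columns are the frame's x, y, z axes.
In Python, from plant import get_obs, camera, camera_params, finish_job, spot_in, mark_of gives the robot as it stands.
- The arm moves only by the tool move_arm, never from a script. Its argument "deltas" is a list of rows, each an object with "xyz": the shift along the world's x, y, z in mm, a list of three; "roll": the turn about the world's z in rad; "claw": the closure, from 0 (fully open) to 1 (shut). In form: [{"xyz": [x, y, z], "roll": roll, "claw": claw}, ...]. A call has 1 to 20 rows; each row is the pose to reach, as a shift and turn from the pose commanded when the call began; what a row does not reach only later rows make up. A row lasts 1/10 s, in which the tool goes at most 50 mm and 8.59 degrees, less where a joint would pass 70% of its speed; a pose out of reach is approached as far as the arm can. A call with a gripper value outside its range is refused whole. The fingers move at their own pace and stop on an object; "newtons" is the grip in N (left out, the last holds). Time passes only in rows, so rows that repeat a pose let the fingers close. It gives the time, the measured TCP pose, the force and the opening at its end, in the units of the state.
- get_obs(): the state, without advancing time (a new reading comes with each control period).
- camera(name): name is "scene" or "side" or "wrist"; returns the picture (480x640x3 uint8, red, green, blue); there is no depth.
- camera_params(name): a dict with "intrinsics" (3x3 intrinsics, pixels), "world_from_camera" (4x4, takes a point from camera to world coordinates); the wrist camera has in their place "hand_eye" (4x4, takes a point from camera to tool coordinates, whose origin is the TCP and whose axes are the tool frame's). Camera axes: x right, y up, looking along -z (the intrinsics and any distortion apply to the point x, -y, -z); pixel columns grow to the right and rows downward; lengths in m; the calibration is good to about 2 mm. A picture is of the moment at which its call begins: read the wrist's pose just before it. camera_params takes no time and is no camera call.
- finish_job(): hands the job in, once; it reports no verdict.
Trained networks look in the newest picture that a camera, given by its name, has taken for a name from the list of things; names that differ only in an ending like _2 or _b are one class to them, and where a whole thing is asked for, a point or a joint stands for the part that bears it (a point fixed in the world has none). Each returns a list of dicts, best first, with "confidence" (0 to 1); they miss things now and then, are a little off and sometimes report something else, mostly with a low value. They report only what shows in the picture. A call takes as long as a camera call.
- spot_in(label, camera): "centre" ([x, y, z] in m, in world coordinates, good to about 4 mm: the middle of the surface that is visible of it).
- mark_of(label, camera): "centre" ([x, y, z] in m, in world coordinates, good to about 4 mm: a listed point, or the origin of a listed thing).
The state is a dict: "t": time; "joint_positions": joint angles; "joint_vel": joint speeds; "joint_efforts": joint torques, N m; "ee_pos": TCP position; "ee_rot": TCP orientation; "contact_force": force on the tool from outside, world axes, zero at the start; "wrist_torque": the same for the moment, N m; "width": finger opening in m.
Only numpy, scipy, OpenCV 4.12 (cv2) and the standard library are available. Lean on these libraries where they do the work, as an engineer would, in place of code of your own. Each camera call takes 0.05 s, during which the arm holds its last target.

TASK

One of the three bearing caps on the shaft stand has a loose bolt: tap the three bolt heads in turn, left to right as seen from the robot, to find the one that gives and sinks. Then lift that cap by its handle to at least 45 degrees and finish while still holding it open and steady by the handle, so that the bearing can be looked at. Leave the other two handles alone and do not disturb the spanner, hammer, parts dish, nut pot and big standing bolt around the stand.

Things in the scene. Friction and masses are not known exactly. Their poses are not given: they have to be found in the camera images.
- stand: Fixed shaft stand: dark base plate 170 x 420 x 12 mm with three green bearing blocks in a row along y at +125 (left), 0, -125 mm (right), each with a green cap hinged on the far side and a bolt and D handle on the near side. Origin on the table under the middle of the shaft; x points level from the handles to the hinges (away from the robot), y left along the row, z up. Exactly one bolt is loose, unseen.
- shaft_mid (a point): Middle of the steel shaft, 30 mm thick, along the stand's y through the three blocks, 70 mm above the table. A dark belt pulley 92 mm across sits on its left end at y = 215 to 245 mm. Over the shaft each cap (44 mm wide) has a crown 104 mm high with a grease nipple reaching 114 mm. The point's axes are the stand's.
- hinge_line (a point): The three caps turn about one line along the stand's y, x = +60, z = 76 mm in the stand's frame; this point is the middle of the middle cap's hinge pin, the others lie 125 mm to either side. Hinge line to handle bar: 182 mm.
- head_left: Bright hex flange bolt head, 22 mm across (flange 25), of the left (+y) cap. Origin: centre of its flat top, in the stand's frame x = -55, y = +125, z = 110 mm, bolt upright while the cap is shut. A tight bolt does not move when pressed; the loose one slides down 7 mm under about 3 N, stops hard and stays down. Handle bar: 67 mm nearer the robot, 32 mm lower.
- bolt_left (a joint): How far the left (+y) bolt has been pushed down into its cap, m: 0 at the start for all three, 0.007 fully sunk. Only the loose one can move, and it stays where it is pushed.
- handle_left: Steel D handle of the left (+y) cap: round bar 12 mm thick along the stand's y, 40 mm clear between its two arms (64 mm outside), 36 mm clear between bar and cap. Origin: middle of the bar, in the stand's frame x = -122, y = +125, z = 78 mm with the cap shut; free down to the table. It turns with the cap; its axes are the stand's when shut.
- cap_left (a joint): Opening angle of the left (+y) cap about its hinge, rad: 0 shut, grows as the handle rises and swings away from the robot, stop at 1.3. The cap with handle and bolt weighs 0.4 to 0.65 kg, turns freely and falls shut when let go (about 3 N at the handle). With a tight bolt it cannot be opened.
- head_mid: Bright hex flange bolt head, 22 mm across (flange 25), of the middle cap. Origin: centre of its flat top, in the stand's frame x = -55, y = 0, z = 110 mm, bolt upright while the cap is shut. A tight bolt does not move when pressed; the loose one slides down 7 mm under about 3 N, stops hard and stays down. Handle bar: 67 mm nearer the robot, 32 mm lower.
- bolt_mid (a joint): How far the middle bolt has been pushed down into its cap, m: 0 at the start for all three, 0.007 fully sunk. Only the loose one can move, and it stays where it is pushed.
- handle_mid: Steel D handle of the middle cap: round bar 12 mm thick along the stand's y, 40 mm clear between its two arms (64 mm outside), 36 mm clear between bar and cap. Origin: middle of the bar, in the stand's frame x = -122, y = 0, z = 78 mm with the cap shut; free down to the table. It turns with the cap; its axes are the stand's when shut.
- cap_mid (a joint): Opening angle of the middle cap about its hinge, rad: 0 shut, grows as the handle rises and swings away from the robot, stop at 1.3. The cap with handle and bolt weighs 0.4 to 0.65 kg, turns freely and falls shut when let go (about 3 N at the handle). With a tight bolt it cannot be opened.
- head_right: Bright hex flange bolt head, 22 mm across (flange 25), of the right (-y) cap. Origin: centre of its flat top, in the stand's frame x = -55, y = -125, z = 110 mm, bolt upright while the cap is shut. A tight bolt does not move when pressed; the loose one slides down 7 mm under about 3 N, stops hard and stays down. Handle bar: 67 mm nearer the robot, 32 mm lower.
- bolt_right (a joint): How far the right (-y) bolt has been pushed down into its cap, m: 0 at the start for all three, 0.007 fully sunk. Only the loose one can move, and it stays where it is pushed.
- handle_right: Steel D handle of the right (-y) cap: round bar 12 mm thick along the stand's y, 40 mm clear between its two arms (64 mm outside), 36 mm clear between bar and cap. Origin: middle of the bar, in the stand's frame x = -122, y = -125, z = 78 mm with the cap shut; free down to the table. It turns with the cap; its axes are the stand's when shut.
- cap_right (a joint): Opening angle of the right (-y) cap about its hinge, rad: 0 shut, grows as the handle rises and swings away from the robot, stop at 1.3. The cap with handle and bolt weighs 0.4 to 0.65 kg, turns freely and falls shut when let go (about 3 N at the handle). With a tight bolt it cannot be opened.
- spanner: Open-ended spanner 210 mm long lying flat on the table to the right of the stand. Bystander: not to be moved. Origin at the tool's underside.
- hammer: Hammer 270 mm long lying on the table near the robot's right. Bystander: not to be moved. Origin at the tool's underside.
- dish: Round steel parts dish 110 mm across, 22 mm high, with a spare bolt in it, to the left of the stand. Bystander: not to be moved. Origin at the centre of its underside.
- nut_pot: Metal pot of nuts, 94 mm across, 70 mm high, near the robot's left. Bystander: not to be moved. Origin at the centre of its underside.
- big_bolt: Large bolt standing on its hex head, 38 mm across, 89 mm high, beside the left handle, about 100 to 140 mm to its left. Bystander: not to be moved. Origin at the centre of its underside.

How it is judged:
By the outcome, as a careful person would: the job done as asked, in the order asked, and still so for the second after the job is handed in, while the arm keeps its last pose, push and grip.
It also fails if it takes over 45 s, if anything falls off the work surface, if the arm or the gripper's body presses on something with over 40 N, if the wrist force passes 120 N, or if a joint passes its speed limit or range.

## Working session

There is one attempt and no reset: what is moved stays moved. The work goes in short steps, Python scripts to look and compute and a tool call to move; the robot and the scene stay as the last step left them, time stands still between calls to the robot, and variables do not carry over. Pictures are saved under pics/ and viewed, and the job is handed in when it is done.

Besides the shell and the picture viewer there is one more tool, called by a JSON object that holds its "api" and its "payload". move_arm: Moves the arm, as the interface text tells. Its arguments: {"type":"object","properties":{"deltas":{"type":"array","items":{"type":"object","properties":{"xyz":{"type":"array","items":{"type":"number"}},"roll":{"type":"number"},"claw":{"type":"number"}}}},"newtons":{"type":"number"}},"required":["deltas"]}

```bash
mkdir -p pics; ls
cat > h.py <<'E'
import numpy as np, cv2
from plant import *
np.set_printoptions(precision=4,suppress=True)
def snap(c,n):
    im=camera(c); cv2.imwrite(f'pics/{n}.png',cv2.cvtColor(im,cv2.COLOR_RGB2BGR)); return im
E
python3 - <<'E'
from h import *
o=get_obs();print(o)
for c in ['scene','side']:
    snap(c,c+'0');p=camera_params(c);print(c,p)
    for l in ['head_left','head_mid','head_right','handle_left','handle_mid','handle_right','shaft_mid','hinge_line','stand']:
        print(l,[(np.array(d['centre']),round(d['confidence'],2)) for d in mark_of(l,c)][:4])
E
```

```text
pics
{'t': 0.0, 'joint_positions': array([74.6979, 21.7379, 99.3958, -0.    , 58.9319, -1.9091]), 'joint_vel': array([ 0.0426,  0.0567, -0.1114, -0.0592, -0.0511,  0.0099]), 'joint_efforts': array([ -0.001 , -76.3748, -43.436 ,   0.065 ,   0.0424,  -0.0001]), 'ee_pos': array([0.1621, 0.6806, 0.2133]), 'ee_rot': array([[-0.0003,  0.2316,  0.9728],
       [-0.0011,  0.9728, -0.2316],
       [-1.    , -0.0011, -0.    ]]), 'contact_force': array([-0.4022, -0.4019, -0.6892]), 'wrist_torque': array([0.0612, 0.0308, 0.0733]), 'width': 0.09117163878128291}
scene {'intrinsics': array([[602.2934,   0.    , 321.2702],
       [  0.    , 602.2934, 248.2205],
       [  0.    ,   0.    ,   1.    ]]), 'world_from_camera': array([[-0.8189, -0.4859,  0.3054,  0.9497],
       [ 0.5738, -0.7047,  0.4173,  0.5885],
       [ 0.0124,  0.517 ,  0.8559,  1.1759],
       [ 0.    ,  0.    ,  0.    ,  1.    ]])}
head_left []
head_mid [(array([0.3607, 0.2361, 0.0053]), 0.57), (array([0.6005, 0.0694, 0.1117]), 0.49)]
head_right [(array([ 0.583 , -0.0526,  0.1085]), 0.63), (array([0.7109, 0.0531, 0.0762]), 0.28)]

[... 692 characters left out ...]
44 ],
       [ 0.    ,  0.    ,  0.    ,  1.    ]])}
head_left [(array([0.621 , 0.1927, 0.1055]), 0.6)]
head_mid [(array([0.6024, 0.0669, 0.1098]), 0.42)]
head_right [(array([ 0.5811, -0.0579,  0.1108]), 0.53)]
handle_left [(array([0.5482, 0.2014, 0.0803]), 0.67), (array([0.6193, 0.1922, 0.1068]), 0.48)]
handle_mid [(array([0.53  , 0.0793, 0.0792]), 0.76)]
handle_right [(array([ 0.5136, -0.0452,  0.0792]), 0.86), (array([ 0.3608,  0.2343, -0.0026]), 0.67), (array([ 0.6495,  0.0647, -0.0046]), 0.63)]
shaft_mid [(array([0.6523, 0.0631, 0.0733]), 0.7), (array([0.603 , 0.0657, 0.1084]), 0.25)]
hinge_line [(array([0.715 , 0.0552, 0.0731]), 0.58)]
stand [(array([ 0.6525,  0.0597, -0.0052]), 0.86)]
```

View pics/scene0.png

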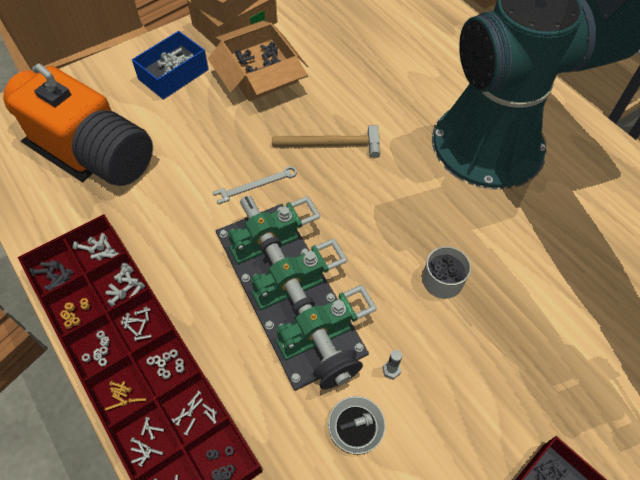

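View pics/side0.png

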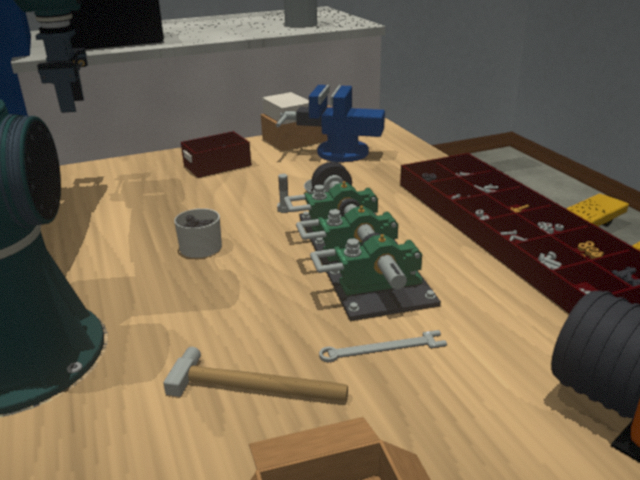

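```bash
cat > fit.py <<'E'
from h import *
# fit stand pose (x,y,yaw) to detections
P={'head_left':[(-55,125,110)],'head_mid':[(-55,0,110)],'head_right':[(-55,-125,110)],'handle_left':[(-122,125,78)],'handle_mid':[(-122,0,78)],'handle_right':[(-122,-125,78)],'shaft_mid':[(0,0,70)],'hinge_line':[(60,0,76)]}
D=[('head_mid',.6005,.0694),('head_right',.583,-.0526),('handle_left',.5525,.2035),('handle_mid',.529,.0761),('handle_right',.5108,-.0449),('shaft_mid',.6567,.0635),('hinge_line',.7151,.0534),
('head_left',.621,.1927),('head_mid',.6024,.0669),('head_right',.5811,-.0579),('handle_left',.5482,.2014),('handle_mid',.53,.0793),('handle_right',.5136,-.0452),('shaft_mid',.6523,.0631),('hinge_line',.715,.0552)]
a=np.array([P[d[0]][0][:2] for d in D])/1000.;b=np.array([d[1:] for d in D])
ac=a-a.mean(0);bc=b-b.mean(0)
th=np.arctan2((ac[:,0]*bc[:,1]-ac[:,1]*bc[:,0]).sum(),(ac*bc).sum())
R=np.array([[np.cos(th),-np.sin(th)],[np.sin(th),np.cos(th)]]);t=b.mean(0)-R@a.mean(0)
print('yaw',np.degrees(th),th,'t',t,'res',(np.linalg.norm(b-(a@R.T+t),axis=1)*1000).round(1))
def W(p): 
    p=np.array(p)/1000.; return np.r_[R@p[:2]+t,p[2]]
if __name__=='__main__':
    for k in P: print(k,W(P[k][0]))
    for c in ['scene','side']:
        im=cv2.imread(f'pics/{c}0.png');p=camera_params(c);M=np.linalg.inv(p['world_from_camera'])
        for k in P:
            q=M[:3,:3]@W(P[k][0])+M[:3,3];q=q*[1,-1,-1];u=p['intrinsics']@q;u=u[:2]/u[2]
            cv2.drawMarker(im,(int(round(u[0])),int(round(u[1]))),(0,0,255),0,8,1)
        cv2.imwrite(f'pics/{c}0_fit.png',im)
    im=camera
E
python3 fit.py
python3 - <<'E'
from h import *
for c in ['scene','side']:
    camera(c)
    for l in ['big_bolt','dish','nut_pot','hammer','spanner']:
        print(c,l,[(np.array(d['centre']),round(d['confidence'],2)) for d in mark_of(l,c)][:2])
E
```

```text
yaw -8.205275537504432 -0.14320907416279982 t [0.6538 0.0614] res [1.1 2.4 1.9 4.9 4.4 3.6 2.  3.8 3.8 3.5 2.9 3.1 1.6 2.3 3. ]
head_left [0.6172 0.193  0.11  ]
head_mid [0.5994 0.0693 0.11  ]
head_right [ 0.5815 -0.0545  0.11  ]
handle_left [0.5509 0.2025 0.078 ]
handle_mid [0.533  0.0788 0.078 ]
handle_right [ 0.5152 -0.0449  0.078 ]
shaft_mid [0.6538 0.0614 0.07  ]
hinge_line [0.7132 0.0528 0.076 ]
scene big_bolt [(array([ 0.5795,  0.3332, -0.0026]), 0.79), (array([ 0.5611, -0.227 ,  0.0036]), 0.68)]
scene dish [(array([ 0.7073,  0.3829, -0.0003]), 0.9)]
scene nut_pot [(array([0.3567, 0.2318, 0.0025]), 0.7)]
scene hammer [(array([ 0.3494, -0.2369,  0.    ]), 0.68), (array([0.7063, 0.3851, 0.0019]), 0.24)]
scene spanner [(array([ 0.5608, -0.2259,  0.0007]), 0.55)]
side big_bolt [(array([0.5811, 0.3306, 0.0005]), 0.74)]
side dish []
side nut_pot [(array([ 0.3616,  0.2355, -0.0012]), 0.59)]
side hammer [(array([ 0.3469, -0.2372, -0.0014]), 0.66)]
side spanner [(array([ 0.5607, -0.2236, -0.0008]), 0.66)]
```

Run:
```python
import cv2
a=cv2.imread('pics/scene0_fit.png')[180:400,200:410];b=cv2.imread('pics/side0_fit.png')[150:320,260:460]
a=cv2.resize(a,(400,419));b=cv2.resize(b,(400,340))
import numpy as np
c=np.zeros((419,800,3),'uint8');c[:,:400]=a;c[:340,400:]=b
cv2.imwrite('pics/fitc.png',c)
```

```text
(no output)
```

View pics/fitc.png

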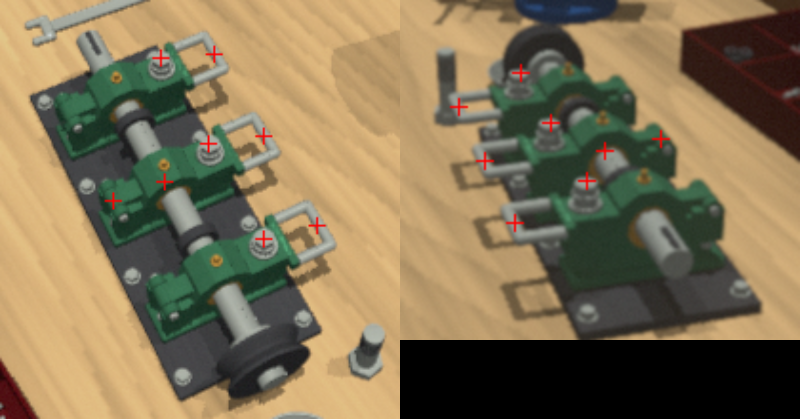

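{"api": "move_arm", "payload": {"deltas": [{"xyz": [455,-488,-44],"roll": -1.48,"claw": 1},{"xyz": [455,-488,-44],"roll": -1.48,"claw": 1},{"xyz": [455,-488,-44],"roll": -1.48,"claw": 1},{"xyz": [455,-488,-44],"roll": -1.48,"claw": 1},{"xyz": [455,-488,-44],"roll": -1.48,"claw": 1},{"xyz": [455,-488,-44],"roll": -1.48,"claw": 1},{"xyz": [455,-488,-44],"roll": -1.48,"claw": 1},{"xyz": [455,-488,-44],"roll": -1.48,"claw": 1},{"xyz": [455,-488,-44],"roll": -1.48,"claw": 1},{"xyz": [455,-488,-44],"roll": -1.48,"claw": 1},{"xyz": [455,-488,-44],"roll": -1.48,"claw": 1},{"xyz": [455,-488,-44],"roll": -1.48,"claw": 1},{"xyz": [455,-488,-44],"roll": -1.48,"claw": 1},{"xyz": [455,-488,-44],"roll": -1.48,"claw": 1},{"xyz": [455,-488,-44],"roll": -1.48,"claw": 1},{"xyz": [455,-488,-44],"roll": -1.48,"claw": 1},{"xyz": [455,-488,-44],"roll": -1.48,"claw": 1}], "newtons": 15}}

```text
t: 3.3
ee_pos: [0.6163, 0.194, 0.17]
ee_rot: [[-0.0, 0.99, -0.141], [0.0, -0.141, -0.99], [-1.0, -0.0, -0.0]]
contact_force: [-0.4, -0.6, -0.3]
width: 0.0007
```

```bash
cat > wr.py <<'E'
from fit import *
import sys
o=get_obs();n=sys.argv[1]
im=cv2.cvtColor(camera('wrist'),cv2.COLOR_RGB2BGR)
cv2.imwrite(f'pics/{n}_raw.png',im)
print('t',o['t'],o['ee_pos'],o['contact_force'],'w',o['width'],'jaw',np.arctan2(o['ee_rot'][1,1],o['ee_rot'][0,1]))
p=camera_params('wrist');print(p.keys());K=p['intrinsics'] if 'intrinsics' in p else None
print(p['hand_eye'],K)
T=np.eye(4);T[:3,:3]=o['ee_rot'];T[:3,3]=o['ee_pos'];M=np.linalg.inv(T@p['hand_eye'])
for k in P:
    q=M[:3,:3]@W(P[k][0])+M[:3,3]
    if q[2]<0:
        q=q*[1,-1,-1];u=K@q;u=u[:2]/u[2]
        print(k,u.round(1)); 
        if abs(u).max()<2000: cv2.drawMarker(im,(int(round(u[0])),int(round(u[1]))),(0,0,255),0,12,1)
cv2.imwrite(f'pics/{n}.png',im)
for l in ['head_left','head_mid','head_right','handle_left','handle_mid','handle_right','shaft_mid','hinge_line']:
    print(l,W(P[l][0]),[(np.array(d['centre']),round(d['confidence'],2)) for d in mark_of(l,'wrist')][:3])
E
python3 wr.py w1
```

```text
yaw -8.205275537504432 -0.14320907416279982 t [0.6538 0.0614] res [1.1 2.4 1.9 4.9 4.4 3.6 2.  3.8 3.8 3.5 2.9 3.1 1.6 2.3 3. ]
t 3.3 [0.6163 0.194  0.17  ] [-0.3656 -0.5848 -0.2846] w 0.0007021392823987715 jaw -0.14192745423589678
dict_keys(['intrinsics', 'hand_eye'])
[[ 0.0012  0.2731 -0.962  -0.1719]
 [ 1.      0.0004  0.0013  0.0007]
 [ 0.0008 -0.962  -0.2731 -0.0777]
 [ 0.      0.      0.      1.    ]] [[364.3491   0.     327.0361]
 [  0.     364.3491 232.585 ]
 [  0.       0.       1.    ]]
head_left [328.  250.9]
head_mid [327.8 405.9]
head_right [327.6 527.1]
handle_left [239.3 237.2]
handle_mid [248.9 378.2]
handle_right [256.6 491.3]
shaft_mid [391.  372.4]
hinge_line [462.4 377. ]
head_left [0.6172 0.193  0.11  ] [(array([0.6204, 0.1919, 0.1114]), 0.64)]
head_mid [0.5994 0.0693 0.11  ] []
head_right [ 0.5815 -0.0545  0.11  ] []
handle_left [0.5509 0.2025 0.078 ] [(array([0.5517, 0.2031, 0.0771]), 0.77)]
handle_mid [0.533  0.0788 0.078 ] []
handle_right [ 0.5152 -0.0449  0.078 ] []
shaft_mid [0.6538 0.0614 0.07  ] []
hinge_line [0.7132 0.0528 0.076 ] [(array([0.7156, 0.0554, 0.0761]), 0.98), (array([ 0.3557,  0.2353, -0.0023]), 0.36)]
```

View pics/w1.png

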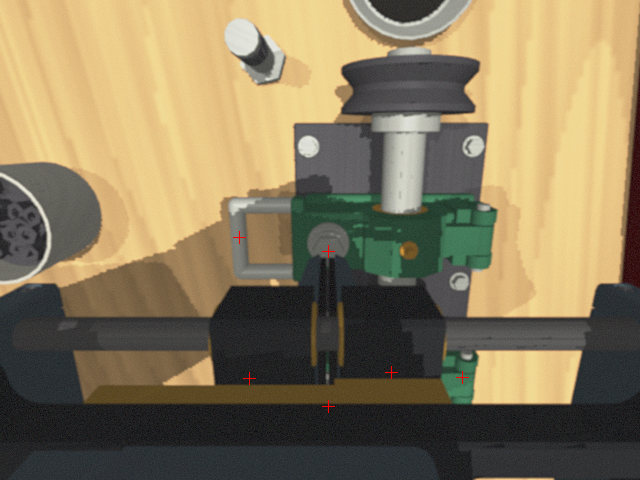

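```bash
python3 -c "
import cv2
a=cv2.imread('pics/w1_raw.png')[180:300,220:380];cv2.imwrite('pics/w1z.png',cv2.resize(a,(800,600),interpolation=2))"
```

```text
(no output)
```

View pics/w1z.png

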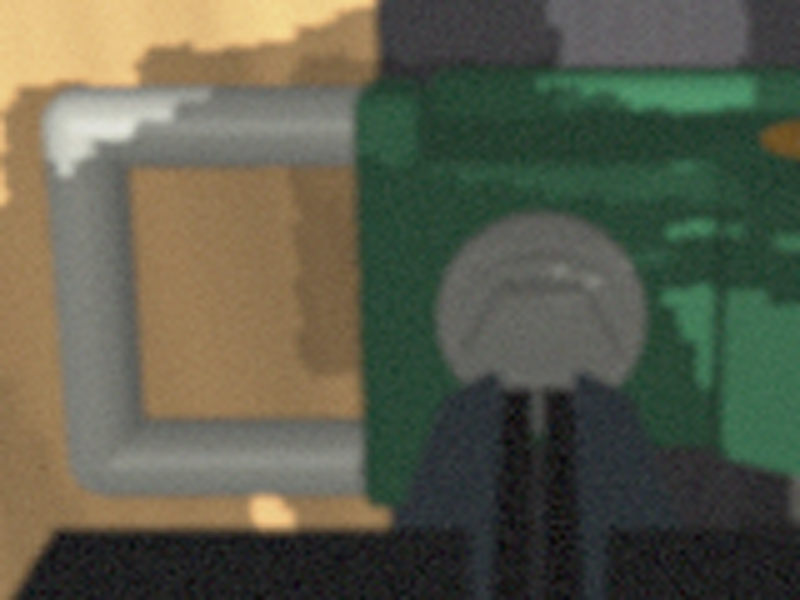

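{"api": "move_arm", "payload": {"deltas": [{"xyz": [1,-1,-40],"roll": 0,"claw": 1},{"xyz": [1,-1,-54],"roll": 0,"claw": 1},{"xyz": [1,-1,-58],"roll": 0,"claw": 1},{"xyz": [1,-1,-60],"roll": 0,"claw": 1},{"xyz": [1,-1,-61],"roll": 0,"claw": 1},{"xyz": [1,-1,-61],"roll": 0,"claw": 1}]}}

```text
t: 4.35
ee_pos: [0.6183, 0.192, 0.1103]
ee_rot: [[-0.0, 0.99, -0.143], [-0.0, -0.143, -0.99], [-1.0, -0.0, 0.0]]
contact_force: [-0.6, -0.7, 2.5]
width: 0.0004
```

{"api": "move_arm", "payload": {"deltas": [{"xyz": [0,0,-1],"roll": 0,"claw": 1},{"xyz": [0,0,-2],"roll": 0,"claw": 1},{"xyz": [0,0,-2],"roll": 0,"claw": 1}]}}

```text
t: 4.65
ee_pos: [0.6186, 0.1921, 0.1099]
ee_rot: [[-0.0, 0.99, -0.143], [-0.0, -0.143, -0.99], [-1.0, -0.0, 0.0]]
contact_force: [-14.8, -5.0, 30.0]
width: 0.0005
```

{"api": "move_arm", "payload": {"deltas": [{"xyz": [0,0,23],"roll": 0,"claw": 1},{"xyz": [-9,-50,25],"roll": 0,"claw": 1},{"xyz": [-16,-100,25],"roll": 0,"claw": 1},{"xyz": [-19,-123,20],"roll": 0,"claw": 1},{"xyz": [-19,-123,8],"roll": 0,"claw": 1},{"xyz": [-19,-123,4],"roll": 0,"claw": 1},{"xyz": [-19,-123,2],"roll": 0,"claw": 1},{"xyz": [-19,-123,1.5],"roll": 0,"claw": 1},{"xyz": [-19,-123,1.5],"roll": 0,"claw": 1}]}}

```text
t: 5.55
ee_pos: [0.5994, 0.0692, 0.11]
ee_rot: [[-0.001, 0.99, -0.141], [-0.002, -0.141, -0.99], [-1.0, -0.001, 0.002]]
contact_force: [-12.3, -12.4, 25.5]
width: 0.0003
```

{"api": "move_arm", "payload": {"deltas": [{"xyz": [0,0,0],"roll": 0,"claw": 1}]}}

```text
t: 5.65
ee_pos: [0.5993, 0.0692, 0.11]
ee_rot: [[-0.001, 0.99, -0.141], [-0.002, -0.141, -0.99], [-1.0, -0.001, 0.002]]
contact_force: [-12.2, -12.9, 25.1]
width: 0.0006
```

{"api": "move_arm", "payload": {"deltas": [{"xyz": [0,0,23],"roll": 0,"claw": 1},{"xyz": [-9,-50,25],"roll": 0,"claw": 1},{"xyz": [-15,-100,25],"roll": 0,"claw": 1},{"xyz": [-18,-124,20],"roll": 0,"claw": 1},{"xyz": [-18,-124,8],"roll": 0,"claw": 1},{"xyz": [-18,-124,4],"roll": 0,"claw": 1},{"xyz": [-18,-124,2],"roll": 0,"claw": 1},{"xyz": [-18,-124,0],"roll": 0,"claw": 1},{"xyz": [-18,-124,0],"roll": 0,"claw": 1}]}}

```text
t: 6.55
ee_pos: [0.5814, -0.0541, 0.1084]
ee_rot: [[0.0, 0.99, -0.141], [0.0, -0.141, -0.99], [-1.0, 0.0, -0.0]]
contact_force: [0.2, -1.4, -0.2]
width: 0.0002
```

{"api": "move_arm", "payload": {"deltas": [{"xyz": [0,0,-2],"roll": 0,"claw": 1},{"xyz": [0,0,-4],"roll": 0,"claw": 1},{"xyz": [0,0,-5],"roll": 0,"claw": 1},{"xyz": [0,0,-6],"roll": 0,"claw": 1},{"xyz": [0,0,-6],"roll": 0,"claw": 1}]}}

```text
t: 7.05
ee_pos: [0.5815, -0.055, 0.1031]
ee_rot: [[0.0, 0.99, -0.143], [0.0, -0.143, -0.99], [-1.0, 0.0, -0.0]]
contact_force: [-3.1, 2.5, 11.6]
width: 0.0005
```

{"api": "move_arm", "payload": {"deltas": [{"xyz": [0,0,30],"roll": 0,"claw": 0.63},{"xyz": [-30,5,38],"roll": 0,"claw": 0.63},{"xyz": [-66,10,38],"roll": 0,"claw": 0.63},{"xyz": [-66,10,38],"roll": 0,"claw": 0.63},{"xyz": [-66,10,38],"roll": 0,"claw": 0.63},{"xyz": [-66,10,38],"roll": 0,"claw": 0.63}]}}

```text
t: 7.65
ee_pos: [0.516, -0.0452, 0.1406]
ee_rot: [[0.001, 0.99, -0.143], [-0.0, -0.143, -0.99], [-1.0, 0.001, 0.0]]
contact_force: [-0.4, 0.1, 0.7]
width: 0.0339
```

```bash
python3 wr.py w2 | grep -v hand_eye; python3 -c "
import cv2
a=cv2.imread('pics/w2_raw.png')[140:300,220:433];cv2.imwrite('pics/w2z.png',cv2.resize(a,(799,600),interpolation=2))"
```

```text
yaw -8.205275537504432 -0.14320907416279982 t [0.6538 0.0614] res [1.1 2.4 1.9 4.9 4.4 3.6 2.  3.8 3.8 3.5 2.9 3.1 1.6 2.3 3. ]
t 7.65 [ 0.516  -0.0452  0.1406] [-0.3796  0.1054  0.6587] w 0.033873139747483065 jaw -0.14310403597268267
[[ 0.0012  0.2731 -0.962  -0.1719]
 [ 1.      0.0004  0.0013  0.0007]
 [ 0.0008 -0.962  -0.2731 -0.0777]
 [ 0.      0.      0.      1.    ]] [[364.3491   0.     327.0361]
 [  0.     364.3491 232.585 ]
 [  0.       0.       1.    ]]
head_left [ 488.8 -313.7]
head_mid [458.6  30. ]
head_right [437.9 264.9]
handle_left [ 324.1 -237.1]
handle_mid [324.7  44.4]
handle_right [325.1 248. ]
shaft_mid [526.7  47.2]
hinge_line [634.   44.9]
head_left [0.6172 0.193  0.11  ] []
head_mid [0.5994 0.0693 0.11  ] [(array([0.6002, 0.0689, 0.1096]), 0.87), (array([ 0.5813, -0.0571,  0.1035]), 0.34)]
head_right [ 0.5815 -0.0545  0.11  ] [(array([ 0.5791, -0.0578,  0.1028]), 0.81)]
handle_left [0.5509 0.2025 0.078 ] []
handle_mid [0.533  0.0788 0.078 ] [(array([0.5332, 0.0742, 0.0754]), 0.62), (array([0.5965, 0.0679, 0.113 ]), 0.34)]
handle_right [ 0.5152 -0.0449  0.078 ] [(array([ 0.512 , -0.0461,  0.0797]), 0.75)]
shaft_mid [0.6538 0.0614 0.07  ] [(array([0.6556, 0.0646, 0.0718]), 0.81)]
hinge_line [0.7132 0.0528 0.076 ] [(array([0.7134, 0.0548, 0.0766]), 0.7)]
```

View pics/w2.png

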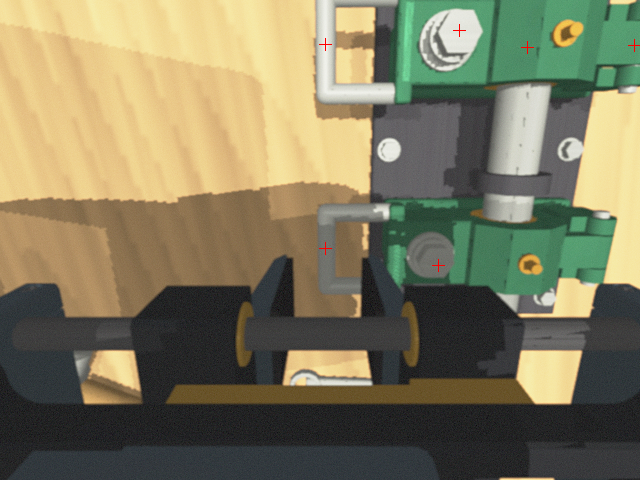

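View pics/w2z.png

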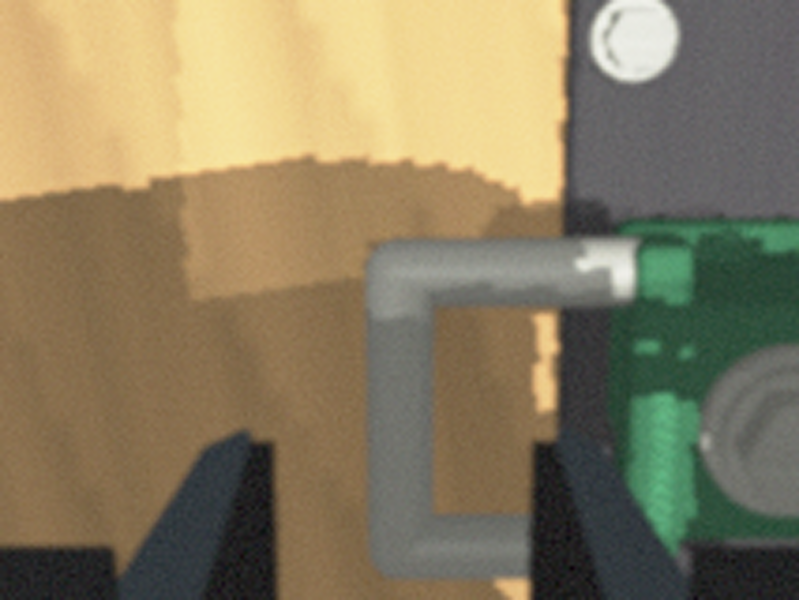

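{"api": "move_arm", "payload": {"deltas": [{"xyz": [1,-1,-20],"roll": 0,"claw": 0.63},{"xyz": [1,-1,-40],"roll": 0,"claw": 0.63},{"xyz": [1,-1,-50],"roll": 0,"claw": 0.63},{"xyz": [1,-1,-58],"roll": 0,"claw": 0.63},{"xyz": [1,-1,-66],"roll": 0,"claw": 0.63},{"xyz": [1,-1,-66],"roll": 0,"claw": 0.63}]}}

```text
t: 8.7
ee_pos: [0.5159, -0.046, 0.0738]
ee_rot: [[-0.001, 0.99, -0.142], [0.0, -0.142, -0.99], [-1.0, -0.001, 0.0]]
contact_force: [0.1, -0.5, -0.6]
width: 0.0335
```

Free so far, with the tips just below bar top. Going on down.

{"api": "move_arm", "payload": {"deltas": [{"xyz": [0,0,-7],"roll": 0,"claw": 0.63},{"xyz": [0,0,-14],"roll": 0,"claw": 0.63},{"xyz": [0,0,-15],"roll": 0,"claw": 0.63},{"xyz": [0,0,-15],"roll": 0,"claw": 0.66},{"xyz": [0,0,-15],"roll": 0,"claw": 1},{"xyz": [0,0,-15],"roll": 0,"claw": 1},{"xyz": [0,0,-15],"roll": 0,"claw": 1},{"xyz": [0,0,-15],"roll": 0,"claw": 1},{"xyz": [0,0,-15],"roll": 0,"claw": 1}], "newtons": 12}}

```text
t: 9.6
ee_pos: [0.5154, -0.0459, 0.0595]
ee_rot: [[-0.002, 0.99, -0.142], [0.0, -0.142, -0.99], [-1.0, -0.002, 0.0]]
contact_force: [-4.3, 1.5, 5.7]
width: 0.0117
```

Run:
```python
import numpy as np
f=np.radians(.63);c,s=np.cos(-.1432),np.sin(-.1432)
for th in range(0,62,2):
    t=np.radians(th);dx=182*(np.cos(f)-np.cos(f+t));dz=182*(np.sin(f+t)-np.sin(f))
    print(th,np.round([dx*c,dx*s,dz],1).tolist())
```

```text
0 [0.0, -0.0, 0.0]
2 [0.2, -0.0, 6.4]
4 [0.6, -0.1, 12.7]
6 [1.2, -0.2, 19.0]
8 [2.0, -0.3, 25.3]
10 [3.1, -0.4, 31.6]
12 [4.3, -0.6, 37.8]
14 [5.8, -0.8, 44.0]
16 [7.5, -1.1, 50.1]
18 [9.4, -1.4, 56.1]
20 [11.5, -1.7, 62.1]
22 [13.9, -2.0, 68.0]
24 [16.4, -2.4, 73.8]
26 [19.1, -2.8, 79.6]
28 [22.0, -3.2, 85.2]
30 [25.1, -3.6, 90.7]
32 [28.4, -4.1, 96.1]
34 [31.9, -4.6, 101.4]
36 [35.6, -5.1, 106.6]
38 [39.4, -5.7, 111.6]
40 [43.4, -6.3, 116.5]
42 [47.6, -6.9, 121.3]
44 [51.9, -7.5, 125.9]
46 [56.4, -8.1, 130.3]
48 [61.1, -8.8, 134.6]
50 [65.9, -9.5, 138.7]
52 [70.8, -10.2, 142.6]
54 [75.9, -10.9, 146.4]
56 [81.0, -11.7, 150.0]
58 [86.4, -12.5, 153.4]
60 [91.8, -13.2, 156.6]
```

{"api": "move_arm", "payload": {"deltas": [{"xyz": [0,0,2],"roll": 0,"claw": 1},{"xyz": [0,0,6],"roll": 0,"claw": 1},{"xyz": [0.5,0,12],"roll": 0,"claw": 1},{"xyz": [0.5,0,12],"roll": 0,"claw": 1}], "newtons": 25}}

```text
t: 10.0
ee_pos: [0.516, -0.046, 0.072]
ee_rot: [[-0.001, 0.99, -0.142], [0.0, -0.142, -0.99], [-1.0, -0.001, 0.0]]
contact_force: [-6.4, -0.1, -2.5]
width: 0.0112
```

{"api": "move_arm", "payload": {"deltas": [{"xyz": [0.2,0,6],"roll": 0,"claw": 1},{"xyz": [1,0,12.5],"roll": 0,"claw": 1},{"xyz": [2,-0.2,19],"roll": 0,"claw": 1},{"xyz": [3.2,-0.5,25],"roll": 0,"claw": 1},{"xyz": [4.7,-0.7,31.3],"roll": 0,"claw": 1},{"xyz": [6.4,-1,37.4],"roll": 0,"claw": 1},{"xyz": [8.3,-1.3,43.4],"roll": 0,"claw": 1},{"xyz": [10.4,-1.6,49.4],"roll": 0,"claw": 1},{"xyz": [12.8,-1.9,55.3],"roll": 0,"claw": 1},{"xyz": [15.3,-2.3,61.1],"roll": 0,"claw": 1},{"xyz": [18,-2.7,66.9],"roll": 0,"claw": 1},{"xyz": [21,-3.1,72.5],"roll": 0,"claw": 1},{"xyz": [21,-3.1,72.5],"roll": 0,"claw": 1}]}}

```text
t: 11.3
ee_pos: [0.5361, -0.0488, 0.1447]
ee_rot: [[-0.004, 0.99, -0.142], [0.001, -0.142, -0.99], [-1.0, -0.004, -0.0]]
contact_force: [-16.0, 1.9, 5.1]
width: 0.0112
```

{"api": "move_arm", "payload": {"deltas": [{"xyz": [-1,0,0.5],"roll": 0,"claw": 1},{"xyz": [2,-0.4,6],"roll": 0,"claw": 1},{"xyz": [5.2,-0.9,11.4],"roll": 0,"claw": 1},{"xyz": [8.6,-1.4,16.8],"roll": 0,"claw": 1},{"xyz": [12.2,-1.9,22],"roll": 0,"claw": 1},{"xyz": [16,-2.5,27.1],"roll": 0,"claw": 1},{"xyz": [20,-3.1,32],"roll": 0,"claw": 1},{"xyz": [24,-3.7,36.9],"roll": 0,"claw": 1},{"xyz": [28.3,-4.3,41.5],"roll": 0,"claw": 1},{"xyz": [32.7,-4.9,46],"roll": 0,"claw": 1},{"xyz": [37.3,-5.6,50.3],"roll": 0,"claw": 1},{"xyz": [37.3,-5.6,50.3],"roll": 0,"claw": 1}]}}

```text
t: 12.5
ee_pos: [0.5748, -0.0544, 0.1964]
ee_rot: [[-0.002, 0.99, -0.143], [0.001, -0.143, -0.99], [-1.0, -0.002, -0.0]]
contact_force: [-19.5, 4.9, 17.6]
width: 0.0112
```

{"api": "move_arm", "payload": {"deltas": [{"xyz": [-1,0,1.1],"roll": 0,"claw": 1},{"xyz": [3.6,-0.7,5.3],"roll": 0,"claw": 1},{"xyz": [8.5,-1.4,9.3],"roll": 0,"claw": 1},{"xyz": [13.5,-2.1,13.2],"roll": 0,"claw": 1},{"xyz": [18.5,-2.9,16.8],"roll": 0,"claw": 1},{"xyz": [24,-3.7,20.2],"roll": 0,"claw": 1},{"xyz": [24,-3.7,20.2],"roll": 0,"claw": 1}]}}

```text
t: 13.2
ee_pos: [0.6004, -0.0584, 0.2162]
ee_rot: [[0.002, 0.99, -0.143], [0.0, -0.143, -0.99], [-1.0, 0.002, -0.0]]
contact_force: [-5.4, 3.9, 5.0]
width: 0.0115
```

Run:
```python
from h import *
snap('scene','sc1'); print('scene',[(np.array(d['centre']),round(d['confidence'],2)) for d in mark_of('handle_right','scene')])
for l in ['big_bolt','dish','nut_pot','hammer','spanner']: print(l,[(np.array(d['centre']),round(d['confidence'],2)) for d in mark_of(l,'scene')][:1])
snap('side','si1'); print('side',[(np.array(d['centre']),round(d['confidence'],2)) for d in mark_of('handle_right','side')])
o=get_obs();print(o['t'],o['ee_pos'],o['contact_force'],o['joint_vel'])
```

```text
scene [(array([ 0.5984, -0.0546,  0.2316]), 0.71)]
big_bolt [(array([ 0.6574, -0.0639,  0.1856]), 0.59)]
dish [(array([0.7085, 0.3834, 0.004 ]), 0.94)]
nut_pot [(array([0.554 , 0.2081, 0.075 ]), 0.71)]
hammer [(array([ 0.3464, -0.2346,  0.0012]), 0.76)]
spanner [(array([ 0.5606, -0.2286,  0.0031]), 0.81)]
side [(array([ 0.5968, -0.0608,  0.2313]), 0.49)]
13.65 [ 0.5997 -0.0583  0.2158] [-4.3917  5.0876  5.3252] [-0.0223 -0.0037  0.0038 -0.0721 -0.0231  0.0251]
```

View pics/si1.png

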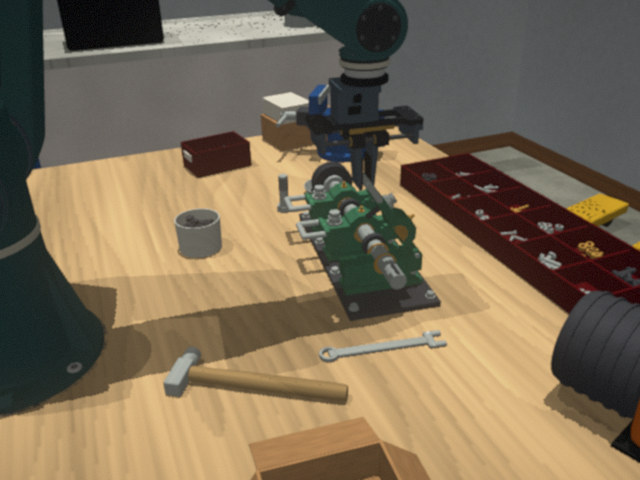

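View pics/sc1.png

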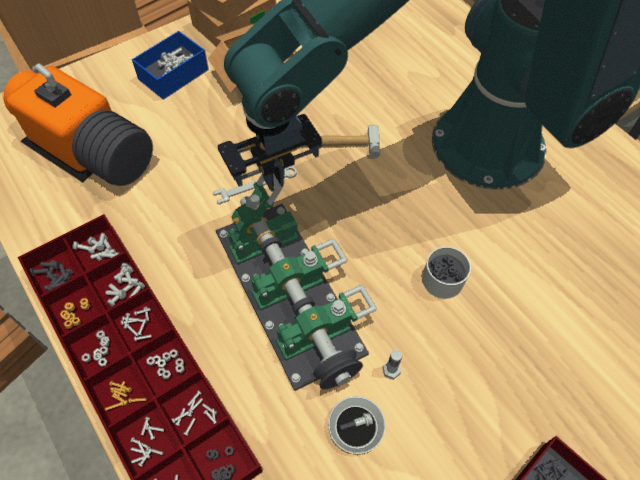

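{"api": "move_arm", "payload": {"deltas": [{"xyz": [0,0,0],"roll": 0,"claw": 1},{"xyz": [0,0,0],"roll": 0,"claw": 1},{"xyz": [0,0,0],"roll": 0,"claw": 1}]}}

```text
t: 13.95
ee_pos: [0.5997, -0.0583, 0.2158]
ee_rot: [[0.001, 0.99, -0.143], [0.0, -0.143, -0.99], [-1.0, 0.001, -0.0]]
contact_force: [-5.4, 4.7, 4.8]
width: 0.0115
```

```bash
python3 -c "
from plant import *
print(get_obs());print(finish_job())"
```

```text
{'t': 13.95, 'joint_positions': array([-7.77635508e+00,  1.29159999e+01,  1.10888394e+02,  2.82296500e-02,
        5.61481549e+01,  4.01914801e-01]), 'joint_vel': array([-0.0756008 ,  0.00509063, -0.0604946 , -0.00783144,  0.02868741,
        0.0219969 ]), 'joint_efforts': array([ -2.58422457, -59.49331999, -43.04673314,  -0.69669513,
        -1.42495897,   0.10284668]), 'ee_pos': array([ 0.59974154, -0.05827499,  0.21581583]), 'ee_rot': array([[ 8.75989927e-04,  9.89790836e-01, -1.42524850e-01],
       [ 2.93348532e-04, -1.42525153e-01, -9.89791137e-01],
       [-9.99999573e-01,  8.25237610e-04, -4.15204287e-04]]), 'contact_force': array([-5.42705518,  4.68301532,  4.78634347]), 'wrist_torque': array([0.6937939 , 1.01367537, 0.04341969]), 'width': 0.011535106372381428}
the job is handed in; nothing more can be done
None
```

The loose bolt is on the right cap. I opened that cap to about 59° and handed the job in at 13.95 s with the gripper still holding the handle.

**Tapping, left to right:**

| Bolt | Result |
|---|---|
| Left | Held at z ≈ 110 mm under about 30 N – tight |
| Middle | Held at z ≈ 110 mm under about 25 N – tight |
| Right | Sank to z ≈ 103 mm (7 mm) and stopped hard at 11.6 N – loose |

**Lifting:** I gripped the right handle's bar (finger opening 11.5 mm) and lifted it along the hinge arc. On the way the wrist force built up to about 26 N along the handle, pointing away from the hinge. I moved the path outward a little, and it fell to about 9 N.

**Last checks:**
- **Opening:** both cameras put the handle bar at z ≈ 0.231 m, which gives about 59°. The arm's own position gives about 60°.
- **Steadiness:** the pose and grip did not change over the last 0.3 s.
- **Bystanders:** the final pictures show the spanner, hammer, dish, nut pot and big bolt in place. The position finder agreed for the spanner, hammer and dish. Its last reports for the big bolt and nut pot were false hits on the stand, so for those two I relied on the pictures.

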